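# Click the portable hob's heat dial up to the orange mark and start it

### The arm

A 6-joint arm with a two-finger parallel gripper is mounted at the origin on a cart in front of the work surface, level with it; the furniture and walls round the work are solid. World frame = base frame: x ahead of the robot, y to its left, z up, the work surface at z = 0. Lengths are in m, angles in rad, forces in N, time in s.
With the tool pointing down it reaches from about 0.225 to 0.875 m from the base axis. Payload 3.4 kg.
Tool frame: the origin (TCP) lies midway between the tips of the shut fingers; the grasp point (between the pads) lies 19 mm behind it; z points along the fingers, y is the direction in which the jaws open and shut (so a half turn about z gives the same grasp; the last joint's range is limited). The gripper opens to 85 mm and grips with 20 to 120 N. Pads are 22 mm wide; open, the fingers measure 114 mm over their backs; the gripper's body (76 mm by 85 mm) begins 54 mm behind the grasp point. The pads swing forward as they close: fully open they stand 13 mm farther back than shut.
Start: joints at [-1.352, 0.276, 1.505, -0, 1.361, -0.121], TCP at [0.192, -0.542, 0.231] pointing down, gripper open.
Joint ranges: [-2.89, 2.89], [-0.75, 2.08], [0.22, 2.7], [-1.18, 4.32], [0.11, 2.71], [-2.7, 2.7]. Speed limits (rad/s): [2.57, 2.57, 3.14, 3.14, 3.14, 3.14].

### API

Orientations are given as a unit quaternion [w, x, y, z].
In Python, from rig import manip, optics, ticket gives the robot as it stands.
- The arm moves only by the shell command python3 -m pendant 'ROWS' [FORCE]. ROWS is JSON, a list of rows, each an object with "gripper": the finger opening in mm, from 0 to 85.4; "delta_pos": the shift along the tool's x, y, z in mm, a list of three; "spin": the turn about the tool's z in rad. A call has 1 to 20 rows; each row is the pose to reach, as a shift and turn from the pose commanded when the call began, along the tool's axes at that moment; what a row does not reach only later rows make up. A row lasts 1/10 s, in which the tool goes at most 50 mm and 8.59 degrees, less where a joint would pass 70% of its speed; a pose out of reach is approached as far as the arm can. A call with a gripper value outside its range is refused whole. The fingers move at their own pace and stop on an object; FORCE is the grip in N (left out, the last holds). Time passes only in rows, so rows that repeat a pose let the fingers close. It gives the time, the measured TCP pose, the force and the opening at its end, in the units of the state.
- manip.get_state(): the state, without advancing time (a new reading comes with each control period).
- optics.get_image(name): name is "side" or "top" or "wrist"; returns the picture (384x512x3 uint8, blue, green, red); there is no depth.
- optics.camera_model(name): a dict with "fovy" (degrees; the focal length in pixels is half the picture's height over the tangent of half this angle, whatever the lens; pixels are square), "cx", "cy" (the principal point, pixels), "k1" (the pictures are not rectified: a ray, as slopes to the right and down, at radius r is drawn at 1 + k1 r^2 times it, then the intrinsics apply), "xyz" and "orientation" of the camera in the world. Camera axes: x right, y down, z forward; pixel columns grow to the right and rows downward; lengths in m; the calibration is good to about 2 mm. A picture is of the moment at which its call begins: read the wrist's pose just before it. camera_model takes no time and is no camera call; for the wrist camera it gives the pose at the moment of the call.
- ticket.sign_off(): hands the job in, once; it reports no verdict.
The state is a dict: "clock": time; "qpos": joint angles; "qd": joint speeds; "effort": joint torques, N m; "position": TCP position; "ee_rot": TCP orientation; "contact_force": force on the tool from outside, world axes, zero at the start; "moment": the same for the moment, N m; "width": finger opening in m.
Only numpy, scipy, OpenCV 4.12 (cv2) and the standard library are available. Lean on these libraries where they do the work, as an engineer would, in place of code of your own. Each camera call takes 0.05 s, during which the arm holds its last target.

### The job

The gas has run out, so a portable induction hob stands on the stove with the pan already on it. With light fingertip pressure on top of its knurled dial (do not grip it), turn the dial clockwise, click by click, until its white pointer has clicked in at the orange mark; only then press the round start button right down and let it come up again. Leave the pan, the tumbler, the matchbox and the teaspoon where they are.

Things in the scene. Friction and masses are not known exactly. Their poses are not given: they have to be found in the camera images.
- hob: portable induction hob, black, 270 mm deep (x), 280 wide (y), fixed on the stove. Origin on the stove top under its centre; x points away from the control side, z up. Flat glass top 52 mm above the origin. The control strip has x below -31 mm: dial axis at (-82, +36) mm, start button at (-82, -88) mm. The cooking zone, 152 mm across, is centred at (+50, 0) mm
- heat_dial (a joint): turning of the dial, rad: 0 with its white pointer at the first mark (hob's +y), growing clockwise seen from above. It clicks every 0.5236 rad (30 degrees) up to 3.14; a ball detent pulls it into the nearest when let go, leaving one takes about 0.03 N m. The orange mark is the fifth click, 2.094 rad (pointer 30 degrees clockwise of the hob's +x). It starts in one of the first four
- dial_top (a point): centre of the dial's flat top face, on its upright axis. Black disc, knurled edge, dark grey metal centre, 63 mm across on top, top 10.5 mm above the glass, in a fixed collar 4 mm high, 87 mm across. It floats on a spring: pressed on top it sinks up to 4 mm (2 N at first, 9 N fully down) and still turns; a fingertip pressed 22 mm off the axis and moved round it turns it by friction
- dial_pointer (a point): outer end of the white pointer line on the dial's top face, 31 mm from its axis
- orange_mark (a point): the orange mark on the collar, 39 mm from the dial's axis, 4 mm above the glass
- start_button (a joint): travel of the start button, m: 0 up, 0.005 fully down; springs back by itself; 1.4 N at first, 4.9 N at the bottom
- button_top (a point): centre of the top of the round white start button, 28.6 mm across, with a green dot; its top 9.5 mm above the glass, bezel ring 3 mm high and 39 mm across round it
- milk_pan: open steel pan standing loose on the cooking zone, 124 mm across the rim, 62 mm high, with two loop handles at its sides; origin under its centre
- tumbler: steel tumbler, loose, 66 mm across, 74 mm high; origin under its centre
- matchbox: closed matchbox lying flat, loose, 36 x 54 x 15 mm; origin under its centre
- teaspoon: steel teaspoon, loose, 130 mm long, 11 mm high; origin under its middle

How it is judged:
On the way, in this order (a step that is already met when the one before it is completed fails the run):
1. the dial has clicked in at the orange mark (value of joint heat_dial between 1.9744 and 2.2144 rad and velocity of joint heat_dial between -0.3 and 0.3 rad/s), for 0.3 s.
2. the start button is pressed right down with the dial at the orange mark (value of joint heat_dial between 1.9744 and 2.2144 rad and value of joint start_button above 0.0035 m), for 0.05 s.
At the end, for the whole second after the job is handed in: the dial rests in the click at the orange mark (within 0.12 rad of 2.094), the start button has come up again (less than 1.5 mm down), and the pan, tumbler, matchbox and teaspoon are within 20 mm of where they stood (value of joint heat_dial between 1.9744 and 2.2144 rad and value of joint start_button below 0.0015 m and velocity of joint heat_dial between -0.1 and 0.1 rad/s and distance of each of milk_pan, tumbler, matchbox, teaspoon from where it was at the start of the episode below 0.02 m); the robot touches nothing.
It fails at once if the dial is gripped: the fingers stand astride it, their tips well below its top (z of the grasp point in the frame of dial_top below 0.0145 m and horizontal distance between the grasp point and dial_top below 0.015 m).
It fails at once if the start button is pressed while the dial is not at the orange mark (value of joint start_button above 0.003 m and (value of joint heat_dial below 1.8944 rad or value of joint heat_dial above 2.2944 rad)).
It fails at once if the pan is lifted or shoved (20 mm) (distance of milk_pan from where it was at the start of the episode above 0.02 m).
It fails at once if the tumbler, matchbox or teaspoon is lifted or shoved (20 mm) (distance of any of tumbler, matchbox, teaspoon from where it was at the start of the episode above 0.02 m).
It fails at once if the fingers lean on the hob, dial or button with more than 40 N (contact force between the fingers and hob above 40 N).
It also fails if it takes over 42 s, if anything falls off the work surface, if the arm or the gripper's body presses on something with over 40 N, if the wrist force passes 120 N, or if a joint passes its speed limit or range.

## Working session

There is one attempt and no reset: what is moved stays moved. The work goes in short steps, Python scripts to look and compute and a shell command to move; the robot and the scene stay as the last step left them, time stands still between calls to the robot, and variables do not carry over. Pictures are saved under pics/ and viewed, and the job is handed in when it is done.

```bash
ls; mkdir -p pics; python3 - <<'E'
from rig import manip, optics, ticket
import cv2
print(manip.get_state())
for n in ["side","top","wrist"]:
    print(n,optics.camera_model(n))
    cv2.imwrite(f"pics/{n}0.png",optics.get_image(n))
E
```

```text
pics
{'clock': 0.0, 'qpos': array([-1.35200516e+00,  2.76635102e-01,  1.50614388e+00,  2.42502000e-05,
        1.36073216e+00, -1.20989086e-01]), 'qd': array([ 0.00055944, -0.00051458, -0.00023118, -0.00045493,  0.00103051,
       -0.00237667]), 'effort': array([ 8.46059702e-04, -4.16776586e+01, -2.45807040e+01, -4.55992074e-05,
        1.09524993e-02, -2.95924437e-06]), 'position': array([ 0.1915267 , -0.54159082,  0.23041259]), 'ee_rot': array([-9.58676617e-04,  9.85603326e-01,  1.69071476e-01, -3.50473675e-05]), 'contact_force': array([-0.74876308,  0.26478208,  0.54413584]), 'moment': array([ 0.01864199,  0.02085907, -0.01724868]), 'width': 0.08547649307638255}
side {'fovy': 43.03674362270176, 'cx': 260.27349200224245, 'cy': 195.04526593643638, 'k1': -0.1301141732024901, 'xyz': array([-0.38357427,  0.41997162,  0.70576294]), 'orientation': array([ 0.28322096, -0.5466431 ,  0.69504828, -0.37131536])}
top {'fovy': 54.520416122673346, 'cx': 256.3764850754023, 'cy': 193.05422534832485, 'k1': 0.036685322479985065, 'xyz': array([0.41511363, 0.18868023, 0.93007228]), 'orientation': array([-0.04360941,  0.71593757, -0.69426893,  0.05934862])}
wrist {'fovy': 65.1782498101483, 'cx': 254.75588701187044, 'cy': 194.900402664563, 'k1': -0.07595798991054814, 'xyz': array([ 0.25490099, -0.51905753,  0.37307645]), 'orientation': array([ 0.10864707,  0.80946183, -0.57186447, -0.07706096])}
```

View pics/top0.png

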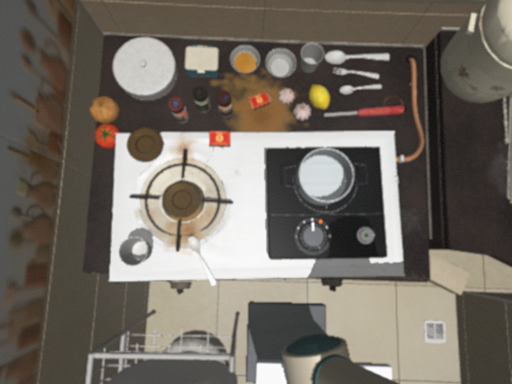

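View pics/side0.png

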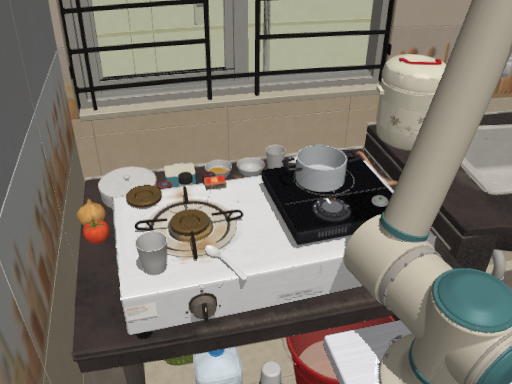

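View pics/wrist0.png

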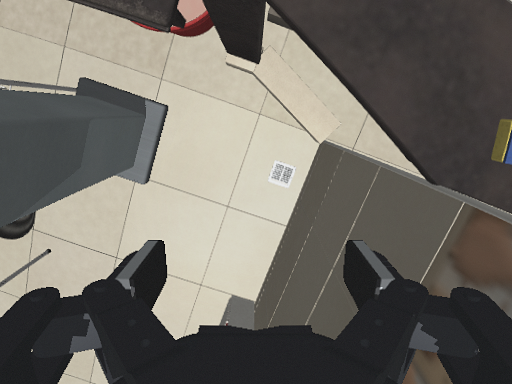

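The top picture shows the hob at about (266–386, 148–259), with the dial near (313,236), the button near (366,235), the pan at (326,177) and the tumbler, spoon and matchbox off to the left. I'll enlarge it.

```bash
python3 - <<'E'
import cv2
a=cv2.imread("pics/top0.png"); b=cv2.imread("pics/side0.png")
cv2.imwrite("pics/topc.png",cv2.resize(a[140:265,255:395],None,fx=5,fy=4.8,interpolation=cv2.INTER_CUBIC)[:600])
cv2.imwrite("pics/topd.png",cv2.resize(a[210:265,285:395],None,fx=7,fy=7,interpolation=cv2.INTER_CUBIC))
cv2.imwrite("pics/sided.png",cv2.resize(b[150:250,255:405],None,fx=5,fy=5,interpolation=cv2.INTER_CUBIC))
E
```

```text
(no output)
```

View pics/topc.png

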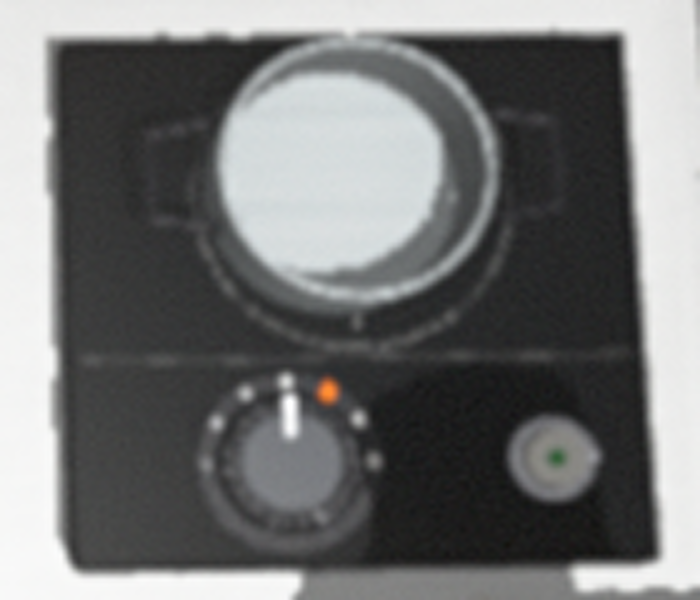

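View pics/topd.png

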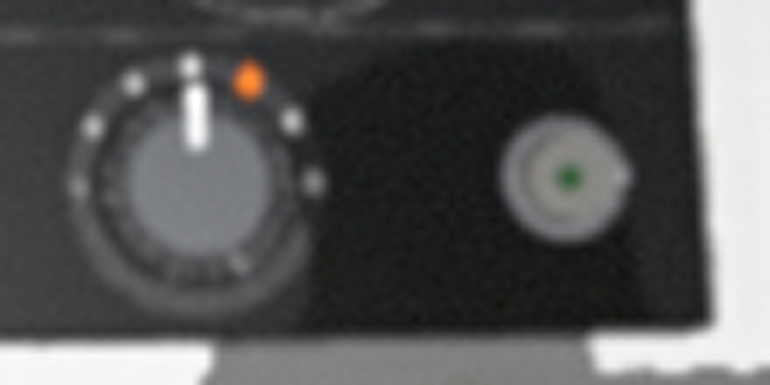

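View pics/sided.png

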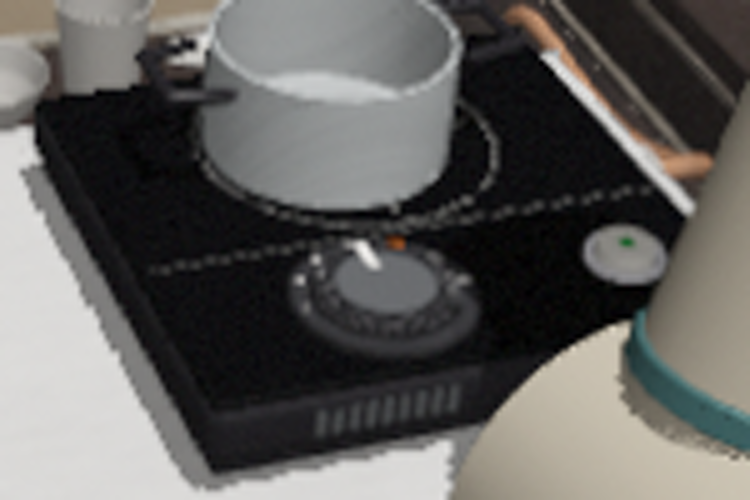

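The pointer is at hob +x (the fourth mark, 1.571 rad), so exactly one click is needed. Next I'll fit the hob pose from both cameras.

```bash
cat > h.py <<'E'
import numpy as np, cv2
from scipy.spatial.transform import Rotation as R
def proj(m,P):
    r=R.from_quat(np.roll(m['orientation'],-1)); c=r.inv().apply(np.atleast_2d(P)-m['xyz'])
    s=c[:,:2]/c[:,2:]; f=192/np.tan(np.radians(m['fovy']/2))
    s=s*(1+m['k1']*(s**2).sum(1))[:,None]
    return s*f+[m['cx'],m['cy']]
E
python3 - <<'E'
from h import *
from rig import optics
from scipy.optimize import least_squares
mt,ms=optics.camera_model('top'),optics.camera_model('side')
g=.052
d={'dial':(-.082,.036,g+.0105),'btn':(-.082,-.088,g+.0095),'or':(-.082+.039*np.cos(np.pi/6),.036-.039*.5,g+.004),'fl':(-.135,.14,g),'fr':(-.135,-.14,g)}
o=lambda u,v,s,x,y:((u+.5)/s-.5+x,(v+.5)/s-.5+y)
T={'dial':o(199,182,7,285,210),'btn':o(569,178,7,285,210),'or':o(249,81,7,285,210),'fr':o(712,325,7,285,210)}
S={'dial':o(384,282,5,255,150),'btn':o(627,242,5,255,150),'or':o(397,243,5,255,150),'fl':o(212,415,5,255,150)}
def pts(p,ks):
    P=np.array([d[k] for k in ks]); return R.from_euler('z',p[3]).apply(P)+p[:3]
def f(p):
    return np.r_[(proj(mt,pts(p,T))-np.array(list(T.values()))).ravel(),(proj(ms,pts(p,S))-np.array(list(S.values()))).ravel()]
s=least_squares(f,[.45,-.05,.0,0],x_scale=[.1,.1,.1,.1]);p=s.x
print(p,np.round(s.fun.reshape(-1,2),2))
for k,v in zip(d,pts(p,d)): print(k,v.round(4))
pt=[(-.082+.031*np.cos(a),.036+.031*np.sin(a),g+.0105) for a in np.arange(0,6)*np.pi/6]
print(proj(mt,R.from_euler('z',p[3]).apply(np.array(pt))+p[:3]), 285+193/7,210+80/7)
E
```

```text
[0.5311152  0.00603234 0.00059992 0.05409702] [[-0.23  0.01]
 [ 0.03 -0.61]
 [-0.27 -0.12]
 [ 2.2   0.94]
 [ 0.08  0.33]
 [-0.51  0.08]
 [-1.05  0.98]
 [-0.3  -0.61]]
dial [0.4473 0.0375 0.0631]
btn [ 0.454  -0.0863  0.0621]
or [0.4821 0.0199 0.0566]
fl [0.3887 0.1385 0.0526]
fr [ 0.4039 -0.1411  0.0526]
[[312.13164166 222.20128392]
 [305.58370489 224.13735759]
 [300.93663247 229.14046425]
 [299.43967977 235.89685862]
 [301.51904669 242.60675755]
 [306.63872708 247.45579384]] 312.57142857142856 221.42857142857142
```

```bash
cat >> h.py <<'E'
def todelta(st,target):
    r=R.from_quat(np.roll(st['ee_rot'],-1)); return r.inv().apply(np.array(target)-st['position'])*1000
E
python3 - <<'E'
from h import *
from rig import manip
st=manip.get_state()
print(todelta(st,[.36,.037,.2]), R.from_quat(np.roll(st['ee_rot'],-1)).as_matrix().round(3))
E
```

```text
[ 351.68789713 -489.47482315   31.36162563] [[ 0.943  0.333 -0.   ]
 [ 0.333 -0.943  0.001]
 [ 0.    -0.001 -1.   ]]
```

```bash
python3 -m pendant '[{"gripper":0,"delta_pos":[350,-490,0],"spin":0.285},{"gripper":0,"delta_pos":[350,-490,0],"spin":0.285},{"gripper":0,"delta_pos":[350,-490,0],"spin":0.285},{"gripper":0,"delta_pos":[350,-490,0],"spin":0.285},{"gripper":0,"delta_pos":[350,-490,0],"spin":0.285},{"gripper":0,"delta_pos":[350,-490,0],"spin":0.285},{"gripper":0,"delta_pos":[350,-490,0],"spin":0.285},{"gripper":0,"delta_pos":[350,-490,0],"spin":0.285},{"gripper":0,"delta_pos":[350,-490,0],"spin":0.285},{"gripper":0,"delta_pos":[350,-490,0],"spin":0.285},{"gripper":0,"delta_pos":[350,-490,0],"spin":0.285},{"gripper":0,"delta_pos":[350,-490,0],"spin":0.285},{"gripper":0,"delta_pos":[350,-490,0],"spin":0.285},{"gripper":0,"delta_pos":[350,-490,30],"spin":0.285},{"gripper":0,"delta_pos":[350,-490,30],"spin":0.285},{"gripper":0,"delta_pos":[350,-490,30],"spin":0.285},{"gripper":0,"delta_pos":[350,-490,30],"spin":0.285}]' 20
python3 - <<'E'
from rig import manip, optics
import cv2,json
m=optics.camera_model('wrist');print(m)
cv2.imwrite("pics/w1.png",optics.get_image('wrist'))
json.dump({k:(v.tolist() if hasattr(v,'tolist') else v) for k,v in m.items()},open('w1.json','w'))
print(manip.get_state())
E
```

```text
clock: 1.85
position: [0.3589, 0.0356, 0.2022]
ee_rot: [0.0, 1.0, 0.026, 0.001]
contact_force: [-0.1, 0.1, -0.1]
width: -0.0001
{'fovy': 65.1782498101483, 'cx': 254.75588701187044, 'cy': 194.900402664563, 'k1': -0.07595798991054814, 'xyz': array([0.42573637, 0.03982652, 0.34475669]), 'orientation': array([ 0.09679307,  0.71937204, -0.68187533, -0.09044888])}
{'clock': 1.9, 'qpos': array([-9.45493558e-02, -3.55360035e-02,  1.95163281e+00, -1.89071730e-04,
        1.22369420e+00,  1.42347609e+00]), 'qd': array([ 0.00199465, -0.00195659,  0.00031822,  0.00300859, -0.00550574,
        0.00184227]), 'effort': array([ 1.39522729e-01, -2.07271761e+01, -2.29309201e+01,  7.59942108e-03,
        1.77343556e-02, -1.97281450e-03]), 'position': array([0.35904862, 0.03559693, 0.20223454]), 'ee_rot': array([1.96952734e-04, 9.99650668e-01, 2.64144363e-02, 8.83514064e-04]), 'contact_force': array([-0.54430098,  0.00287816,  0.49640757]), 'moment': array([ 0.03323693,  0.000132  , -0.02547517]), 'width': -0.00023743347934391604}
```

View pics/w1.png

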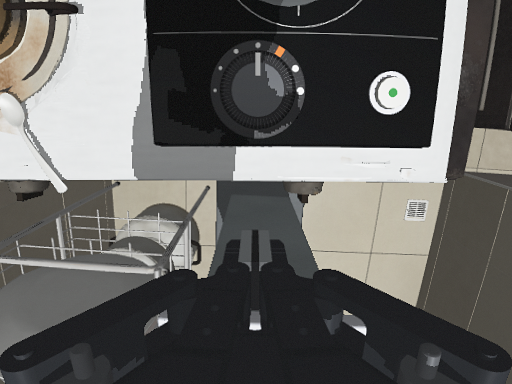

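```bash
python3 - <<'E'
import cv2
a=cv2.imread("pics/w1.png")
cv2.imwrite("pics/w1c.png",cv2.resize(a[30:150,200:420],None,fx=3.5,fy=3.5,interpolation=cv2.INTER_CUBIC))
E
```

```text
(no output)
```

View pics/w1c.png

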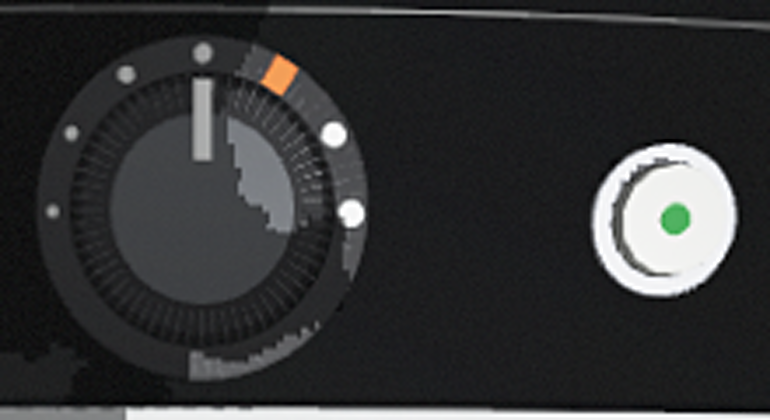

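```bash
python3 - <<'E'
from h import *
import json
from rig import optics,manip
from scipy.optimize import least_squares
m={k:np.array(v) for k,v in json.load(open('w1.json')).items()}
g=.052
d={'dial':(-.082,.036,g+.0105),'btn':(-.082,-.088,g+.0095),'or':(-.082+.039*np.cos(np.pi/6),.036-.0195,g+.004),'ptr':(-.051,.036,g+.0105)}
T=np.array([(202.5,209.5),(675,218),(281,75),(203,79)]); T=(T+.5)/3.5-.5+[200,30]
for z in (None,0.):
    def P(p): return R.from_euler('z',p[3]).apply(np.array(list(d.values())))+[p[0],p[1],p[2] if z is None else z]
    s=least_squares(lambda p:(proj(m,P(p))-T).ravel(),[.53,0,0,.05],x_scale=.1)
    print(s.x.round(4),s.fun.reshape(-1,2).round(2));print(P(s.x).round(4))
E
```

```text
[ 5.309e-01  5.800e-03 -2.000e-04  4.680e-02] [[ 0.04 -0.37]
 [ 0.15  0.08]
 [-0.4  -0.08]
 [ 0.21  0.37]]
[[ 0.4473  0.038   0.0623]
 [ 0.4532 -0.0859  0.0613]
 [ 0.482   0.0201  0.0558]
 [ 0.4783  0.0394  0.0623]]
[0.5309 0.0059 0.0249 0.0468] [[ 0.02 -0.36]
 [ 0.2   0.09]
 [-0.4  -0.09]
 [ 0.19  0.36]]
[[ 0.4473  0.038   0.0625]
 [ 0.4531 -0.0859  0.0615]
 [ 0.482   0.0201  0.056 ]
 [ 0.4783  0.0394  0.0625]]
```

Both fits agree: dial top at (0.447, 0.038, 0.0625), button top at (0.453, -0.086, 0.0615), and the tool is already aligned with the hob. Next I'll approach above the near side of the dial, with the fingers shut.

```bash
python3 -m pendant '[{"gripper":0,"delta_pos":[34,4,50],"spin":0},{"gripper":0,"delta_pos":[67,8,90],"spin":0},{"gripper":0,"delta_pos":[67,8,120],"spin":0},{"gripper":0,"delta_pos":[67,8,130],"spin":0},{"gripper":0,"delta_pos":[67,8,130],"spin":0},{"gripper":0,"delta_pos":[67,8,130],"spin":0},{"gripper":0,"delta_pos":[67,8,130],"spin":0}]'
python3 - <<'E'
from h import *
from rig import manip, optics
cv2.imwrite("pics/w2.png",optics.get_image('wrist'))
st=manip.get_state();print(st['position'],st['contact_force'],todelta(st,[.4263,.0312,.0625]))
E
```

```text
clock: 2.6
position: [0.4266, 0.032, 0.0732]
ee_rot: [0.0, 1.0, 0.027, 0.002]
contact_force: [0.2, -0.1, -0.0]
width: -0.0002
[0.42653427 0.03205093 0.07311894] [ 0.22746696 -0.36707033 -0.30644538] [-0.32045375  0.83040217 10.61831616]
```

View pics/w2.png

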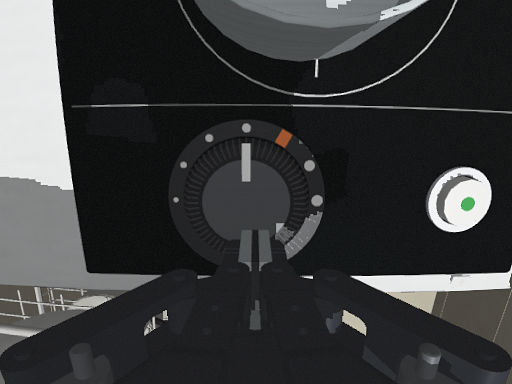

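The shut fingers stand over the near edge of the dial at about (255,240), slightly right of its axis. The pointer is still at the fourth mark, (246,150). I'll press gently now.

```bash
python3 -m pendant '[{"gripper":0,"delta_pos":[0,1,5],"spin":0},{"gripper":0,"delta_pos":[0,1,9],"spin":0},{"gripper":0,"delta_pos":[0,1,10.5],"spin":0},{"gripper":0,"delta_pos":[0,1,11.5],"spin":0},{"gripper":0,"delta_pos":[0,1,12],"spin":0},{"gripper":0,"delta_pos":[0,1,12],"spin":0},{"gripper":0,"delta_pos":[0,1,12],"spin":0}]'
```

```text
clock: 3.35
position: [0.4258, 0.0311, 0.0597]
ee_rot: [0.0, 1.0, 0.027, 0.0]
contact_force: [-1.2, 0.0, 6.5]
width: 0.0002
```

```bash
python3 -m pendant '[{"gripper":0,"delta_pos":[-0.3,-1.7,0],"spin":0.08},{"gripper":0,"delta_pos":[-0.5,-3.5,0],"spin":0.16},{"gripper":0,"delta_pos":[-0.7,-5.4,0],"spin":0.25},{"gripper":0,"delta_pos":[-0.6,-7.2,0],"spin":0.33},{"gripper":0,"delta_pos":[-0.4,-9.1,0],"spin":0.42},{"gripper":0,"delta_pos":[0,-10.8,0],"spin":0.5},{"gripper":0,"delta_pos":[0,-10.8,0],"spin":0.5},{"gripper":0,"delta_pos":[0,-10.8,0],"spin":0.5}]'
python3 - <<'E'
from h import *
from rig import manip, optics
cv2.imwrite("pics/w3.png",optics.get_image('wrist'))
st=manip.get_state();print(st['position'],st['contact_force'])
E
```

```text
clock: 4.15
position: [0.4253, 0.0421, 0.0597]
ee_rot: [-0.0, 0.975, -0.221, 0.0]
contact_force: [-1.3, -0.1, 5.8]
width: 0.0002
[0.42528542 0.04209049 0.05967997] [-0.90996239  1.15034838  5.10933016]
```

View pics/w3.png

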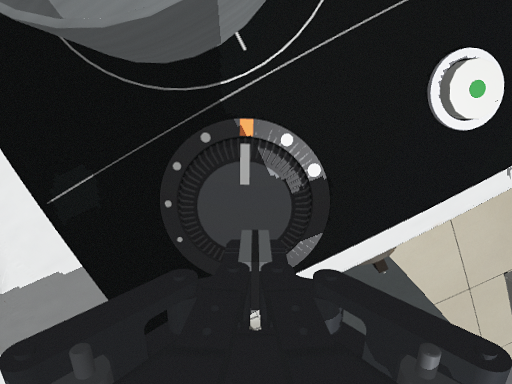

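The pointer (245,165) lines up with the orange mark (246,127). I'll lift straight off and check.

```bash
python3 -m pendant '[{"gripper":0,"delta_pos":[0,0,-3],"spin":0},{"gripper":0,"delta_pos":[0,0,-10],"spin":0},{"gripper":0,"delta_pos":[0,0,-25],"spin":0},{"gripper":0,"delta_pos":[0,0,-40],"spin":-0.15},{"gripper":0,"delta_pos":[0,0,-40],"spin":-0.3},{"gripper":0,"delta_pos":[0,0,-40],"spin":-0.45},{"gripper":0,"delta_pos":[0,0,-40],"spin":-0.5},{"gripper":0,"delta_pos":[0,0,-40],"spin":-0.5},{"gripper":0,"delta_pos":[0,0,-40],"spin":-0.5}]'
python3 - <<'E'
from h import *
from rig import manip, optics
cv2.imwrite("pics/w4.png",optics.get_image('wrist'))
st=manip.get_state();print(st['position'],st['contact_force'],todelta(st,[.4532,-.086,.0615]))
E
```

```text
clock: 5.1
position: [0.425, 0.0419, 0.0993]
ee_rot: [0.0, 1.0, 0.027, -0.0]
contact_force: [-0.3, 0.6, 0.4]
width: -0.0001
[0.4250209  0.04195321 0.09932526] [ 0.45694386 -0.66093422  0.22657775] [ 21.26091297 129.28167281  37.82933764]
```

View pics/w4.png

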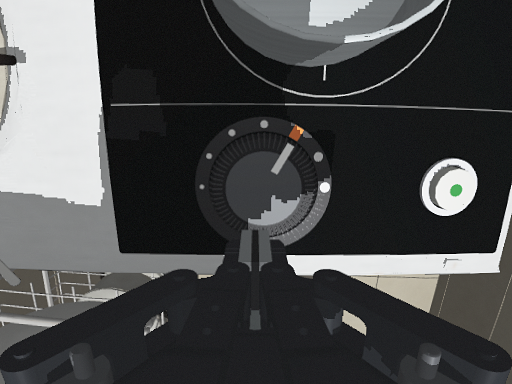

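After release the pointer (285,155) still points at the orange mark (296,132). On to the button.

```bash
python3 -m pendant '[{"gripper":0,"delta_pos":[7,45,0],"spin":0},{"gripper":0,"delta_pos":[14,90,0],"spin":0},{"gripper":0,"delta_pos":[21,129,0],"spin":0},{"gripper":0,"delta_pos":[21,129,15],"spin":0},{"gripper":0,"delta_pos":[21,129,28],"spin":0},{"gripper":0,"delta_pos":[21,129,28],"spin":0},{"gripper":0,"delta_pos":[21,129,28],"spin":0},{"gripper":0,"delta_pos":[21,129,28],"spin":0}]'
python3 - <<'E'
from h import *
from rig import manip, optics
cv2.imwrite("pics/w5.png",optics.get_image('wrist'))
st=manip.get_state();print(st['position'],st['contact_force'],todelta(st,[.4532,-.086,.0615]))
E
```

```text
clock: 5.95
position: [0.4536, -0.0856, 0.0719]
ee_rot: [0.0, 1.0, 0.028, 0.001]
contact_force: [-0.7, -0.6, 0.7]
width: 0.0
[ 0.45368704 -0.08559613  0.07194068] [0.59010943 0.66671034 0.00524238] [-0.52196587  0.36987907 10.4402469 ]
```

View pics/w5.png

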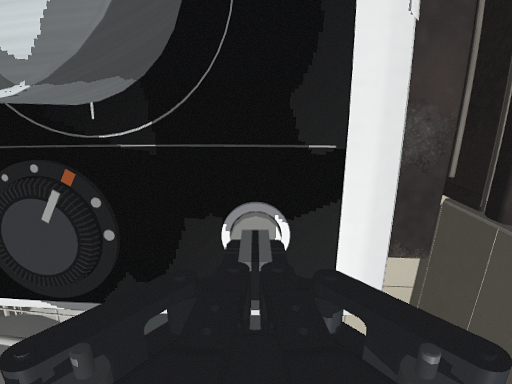

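```bash
python3 -m pendant '[{"gripper":0,"delta_pos":[0,0,6],"spin":0},{"gripper":0,"delta_pos":[0,0,10],"spin":0},{"gripper":0,"delta_pos":[0,0,12],"spin":0},{"gripper":0,"delta_pos":[0,0,13.5],"spin":0},{"gripper":0,"delta_pos":[0,0,14.5],"spin":0},{"gripper":0,"delta_pos":[0,0,14.5],"spin":0},{"gripper":0,"delta_pos":[0,0,14.5],"spin":0}]'
```

```text
clock: 6.7
position: [0.4533, -0.0855, 0.057]
ee_rot: [-0.0, 1.0, 0.027, 0.0]
contact_force: [-0.1, 2.0, 4.5]
width: -0.0001
```

```bash
python3 -m pendant '[{"gripper":0,"delta_pos":[0,0,0.4],"spin":0},{"gripper":0,"delta_pos":[0,0,0.7],"spin":0},{"gripper":0,"delta_pos":[0,0,0.7],"spin":0}]'
```

```text
clock: 7.0
position: [0.4533, -0.0856, 0.0565]
ee_rot: [-0.0, 1.0, 0.027, 0.0]
contact_force: [-0.5, 1.9, 7.0]
width: 0.0003
```

The force has climbed to 7 N, above the spring's 4.9 N, so the button is on its stop. I'll lift off and back away.

```bash
python3 -m pendant '[{"gripper":0,"delta_pos":[0,0,-4],"spin":0},{"gripper":0,"delta_pos":[0,0,-10],"spin":0},{"gripper":0,"delta_pos":[0,0,-40],"spin":0},{"gripper":0,"delta_pos":[0,0,-80],"spin":0},{"gripper":0,"delta_pos":[-40,-30,-110],"spin":0},{"gripper":0,"delta_pos":[-80,-60,-130],"spin":0},{"gripper":0,"delta_pos":[-80,-60,-130],"spin":0},{"gripper":0,"delta_pos":[-80,-60,-130],"spin":0},{"gripper":0,"delta_pos":[-80,-60,-130],"spin":0},{"gripper":0,"delta_pos":[-80,-60,-130],"spin":0}]'
python3 - <<'E'
from h import *
from rig import manip, optics
w=optics.get_image('wrist');t=optics.get_image('top')
cv2.imwrite("pics/w6.png",np.hstack([w[0:200,100:500],np.zeros((200,5,3),np.uint8),cv2.resize(t[120:290,85:405],(376,200))]))
a=cv2.imread("pics/top0.png"); print(cv2.absdiff(a,t)[125:295,100:300].max())
st=manip.get_state();print(st['position'],st['contact_force'])
E
```

```text
clock: 8.0
position: [0.3709, -0.0309, 0.1855]
ee_rot: [0.0, 1.0, 0.027, -0.0]
contact_force: [-0.1, 0.3, 0.1]
width: -0.0004
127
[ 0.37068053 -0.03076284  0.18535491] [0.79441576 0.00918417 0.45157174]
```

View pics/w6.png

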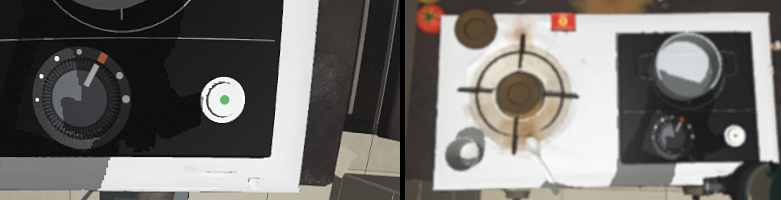

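The pointer is on the orange mark, the button is up, nothing is touching, and the loose objects look unmoved. The 127 difference is lighting and shadow from the arm. Handing in.

```bash
python3 -c "
from rig import ticket; print(ticket.sign_off())"
```

```text
the job is handed in; nothing more can be done
None
```

The dial is at the orange mark, the start button has been pressed and has come back up, and the job is handed in at about 8.1 s. No verdict is reported.

- **Dial:** it started at the fourth mark, so it needed one click. I pressed the shut fingertips on its top with about 6 N, 22 mm off the axis, and moved them 0.5 rad clockwise. After lifting off, a wrist picture showed the pointer at the orange mark.
- **Button:** I pressed it about 5 mm, to its stop. The force reached 7 N, above the spring's 4.9 N at the bottom. I then released it.
- **Last checks:** the final pictures show the pointer on the orange mark and the button up. The force on the tool is about zero, and the arm stands clear.
- **Loose objects:** the pan, tumbler, matchbox and spoon look unmoved, but only by eye. My automatic before/after comparison did not settle this: it showed a large difference over the left part of the stove (127 of 255), which I put down to the arm's shadow and did not look into further.

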